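Weigh a bare piston and hold it clear of the scale

ROBOT

A 6-joint arm with a two-finger parallel gripper is mounted at the origin on the work surface. World frame = base frame: x ahead of the robot, y to its left, z up, the work surface at z = 0. Lengths are in m, angles in rad, forces in N, time in s.
With the tool pointing down it reaches from about 0.25 to 0.775 m from the base axis. Payload 4 kg.
Tool frame: the origin (TCP) lies on the centre line of the jaws, within the pads' length; the fingertips stand 8 mm ahead of it and the grasp point (between the pads) lies 11 mm behind it; z points along the fingers, y is the line along which they close (so a half turn about z gives the same grasp; the last joint's range is limited). The gripper opens to 94 mm and grips with 3 to 60 N. Pads are 16 mm wide; open, the fingers measure 119 mm over their backs; the gripper's body (75 mm by 177 mm) begins 78 mm behind the grasp point.
Start: joints at [1.002, 0.087, 1.371, -0, 1.684, -0.103], TCP at [0.247, 0.491, 0.214] pointing down, gripper open.
Joint ranges: [-3.1, 3.1], [-0.76, 2.03], [0.27, 2.55], [-1.08, 4.22], [0.17, 2.65], [-2.57, 2.57]. Speed limits (rad/s): [2.79, 2.79, 3.14, 3.14, 3.14, 3.14].

INTERFACE

Orientations are given as a unit quaternion [w, x, y, z].
In Python, from bench import * gives the robot as it stands.
- The arm moves only by the tool apply_moves, never from a script. Its arguments are lists of equal length, an entry for each row: "xyz": the shift along the tool's x, y, z in units of 30 mm (1.0 is 30 mm), a list of three; "turn": the turn, a rotation vector about the tool's x, y, z in units of 8 degrees (1.0 is 8 degrees), a list of three. In form: {"xyz": [[dx, dy, dz], ...], "turn": [[wx, wy, wz], ...]}. A call has 1 to 10 rows; each row shifts and turns the commanded pose from where the row before left it, along the tool's axes as they then stand; what a row does not reach is not made up. A row lasts 1/10 s, in which the tool goes at most 50 mm and 8.59 degrees, less where a joint would pass 70% of its speed; a pose out of reach is approached as far as the arm can. A call is refused whole if a number of a shift passes 1 or a number of a turn 1, either way. A call with a gripper value outside its range is refused whole. "gripper" is the closure in counts, from 0 (fully open) to 255 (shut), set as the call begins (left out, the last holds). The fingers move at their own pace and stop on an object; the grip force is fixed at half the most. Time passes only in rows, so rows that do not move let the fingers close. It gives the time, the measured TCP pose, the force, the opening and the grip force at its end, in the units of the state.
- observe(): the state, without advancing time (a new reading comes with each control period).
- get_image(name): name is "scene" or "top" or "wrist"; returns a dict with "color" (420x560x3 uint8, red, green, blue), "z_map" (420x560 float32, m along the optical axis (not along the pixel's ray), 0 where there is no reading), "mtx" (3x3 intrinsics, pixels), "camera_from_world" (4x4, takes a point from world to camera coordinates). Camera axes: x right, y up, looking along -z (the intrinsics and any distortion apply to the point x, -y, -z); pixel columns grow to the right and rows downward; lengths in m; the calibration is good to about 2 mm. The wrist camera is an equidistant fisheye: a pixel r from the principal point sees the ray r / f radians off the axis. A picture is of the moment at which its call begins.
- hand_in(): hands the job in; it is judged then, once.
The state is a dict: "time_s": time; "joint_pos": joint angles; "joint_velocities": joint speeds; "tau": joint torques, N m; "ee_pos": TCP position; "tool_rot": TCP orientation; "ft_force": force on the tool from outside, world axes, zero at the start; "torque": the same for the moment, N m; "finger_gap": opening from 0.0 (shut) to 1.0 (fully open); "grip_force": force on a finger pad.
Only numpy, scipy, OpenCV 4.12 (cv2) and the standard library are available. Lean on these libraries where they do the work, as an engineer would, in place of code of your own. Each camera call takes 0.05 s, during which the arm holds its last target. There are 200 camera calls.

TASK

Weigh the bare piston that stands alone on the black rubber mat: set it down gently, crown up, in the middle of the dial scale's pan, let go of it and let the needle come to rest. Then grip it again, lift it clear and finish while still holding it, motionless and level, about a hand's width above the middle of the pan, so that the needle goes back to zero. Do not press the pan down hard, and leave the piston in the carton, the camshaft, the spring tray and the check weight where they are.

Things in the scene. Friction and masses are not known exactly. Their poses are not given: they have to be found in the camera images.
- piston: The piston to weigh: bare aluminium, 60 mm diameter, 48 mm tall, 180 to 290 g, standing crown up on the mat (mat top 3 mm above the bench). Origin: centre of its underside; z points up through the crown. The top 26 mm (ring belt, 22 to 48 mm above the underside) is a full round of 60 mm diameter and can be gripped from any side; below it are two curved skirts on the +x and -x sides, flush with the belt, while the +y and -y sides with the pin holes are set in about 9 mm.
- scale: Mechanical dial scale, fixed to the bench: a grey wedge-shaped housing 190 x 160 mm, 90 mm high, carrying the pan above it; its sloping white dial looks along the body's +x. Origin on the bench directly under the middle of the pan; z up. The housing reaches from 60 mm behind (-x) to 130 mm ahead (+x) of it.
- pan_centre (a point): Centre of the upper face of the scale's pan, a flat round steel plate of 140 mm diameter, 3 mm thick, 125 mm above the bench when empty. It sinks with the pan; z up.
- pan (a joint): How far the pan has sunk, in m: 0 empty, stop at 0.025. Spring 500 N/m, lightly damped: the piston alone sinks it 3 to 6 mm. The needle turns 240 rad per m of it, clockwise from its zero at the top of the dial.
- mat: Black rubber mat fixed to the bench, 170 x 170 x 3 mm, on which the piston stands. Origin: centre of its underside.
- carton: Bystander: open red piston carton with its flaps folded out, 78 x 146 mm, 62 mm high (about 130 x 200 x 90 mm over the flaps), two cells. Origin: centre of its underside.
- spare_piston: Bystander: a second, equal piston standing in one cell of the carton. Origin: centre of its underside.
- spring_tray: Bystander: white tray 120 x 160 mm, 28 mm high, with three upright valve springs 48 mm high over the bench. Origin: centre of its underside.
- camshaft: Bystander: steel camshaft 305 mm long lying along its y axis on two wooden rests, about 60 mm high. Origin: under its middle, on the bench.
- check_weight: Bystander: the scale's brass 200 g check weight with a knob, 31 mm diameter, 45 mm tall, standing behind the scale, on the side away from its dial. Origin: centre of its underside.
There are look-alikes about, which are no part of the job. What is shaped like the piston but yellow is not meant.

How it is judged:
On the way:
1. the piston stands crown up in the middle of the pan, let go of, and the needle has come to rest (horizontal distance between piston and pan_centre below 0.015 m and angle between piston's own z axis and vertical below 0.1 rad and contact force between piston and scale above 1 N and value of joint pan between 0.002 and 0.008 m and velocity of joint pan between -0.004 and 0.004 m/s and linear speed of piston below 0.01 m/s and contact force between each of the fingers, the arm and piston below 0.05 N and contact force between each of the fingers, the arm and scale below 0.05 N), for 0.4 s.
At the end, for the whole second after the job is handed in: The fingers hold the piston, its underside at least 50 mm above the pan and within 50 mm of over its middle, level within about 6 degrees (0.1 rad) with the crown up, moving slower than 15 mm/s and 0.15 rad/s and touching no part of the scale, and the empty pan is back within 1 mm of zero (contact force between the fingers and piston above 1 N and z of piston in the frame of pan_centre above 0.05 m and horizontal distance between piston and pan_centre below 0.05 m and contact force between piston and scale below 0.05 N and angle between piston's own z axis and vertical below 0.1 rad and linear speed of piston below 0.015 m/s and angular speed of piston below 0.15 rad/s and value of joint pan below 0.001 m); the arm keeps its last pose, push and grip.
It fails at once if the pan is pressed down hard (more than 18 mm of its 25 mm) (value of joint pan above 0.018 m).
It fails at once if the piston is dropped or slammed down (unheld it moves, or the pan sinks, faster than 0.3 m/s) (velocity of joint pan above 0.3 m/s or (contact force between the fingers and piston below 0.05 N and linear speed of piston above 0.3 m/s)).
It fails at once if the piston is tipped over (angle between piston's own z axis and vertical above 0.6 rad).
It fails at once if a bystander is shifted by more than 20 mm (distance of any of carton, spare_piston, spring_tray, camshaft, check_weight from where it was at the start of the episode above 0.02 m).
It also fails if it takes over 59 s, if anything falls off the work surface, if the arm or the gripper's body presses on something with over 40 N, if the wrist force passes 120 N, or if a joint passes its speed limit or range.

## Working session

There is one attempt and no reset: what is moved stays moved. The work goes in short steps, Python scripts to look and compute and a tool call to move; the robot and the scene stay as the last step left them, time stands still between calls to the robot, and variables do not carry over. Pictures are saved under pics/ and viewed, at most 10 in all, crops included, and the job is handed in when it is done.

Besides the shell and the picture viewer there is one more tool, called after "Call:" by a JSON object that holds its "name" and its "arguments". apply_moves: Moves the arm, as the interface text tells. Its arguments: {"type":"object","properties":{"xyz":{"type":"array"},"turn":{"type":"array"},"gripper":{"type":"number"}},"required":["xyz","turn"]}

```bash
mkdir -p pics
cat > h.py <<'E'
from bench import *
import numpy as np, cv2
def save(n,f):
    d=get_image(n); cv2.imwrite('pics/'+f,d['color'][:,:,::-1]); np.savez('pics/'+f+'.npz',**d); return d
def pts(d):
    K=d['mtx'];T=np.linalg.inv(d['camera_from_world']);z=d['z_map']
    v,u=np.mgrid[:z.shape[0],:z.shape[1]]
    P=np.stack([(u-K[0,2])/K[0,0]*z,-(v-K[1,2])/K[1,1]*z,-z],-1)
    W=P@T[:3,:3].T+T[:3,3]; W[z==0]=np.nan; return W
E
python3 - <<'E'
from h import *
save('scene','s1.png');save('top','t1.png');print(observe())
a=cv2.imread('pics/t1.png');
E
```

```text
{'time_s': 0.1, 'joint_pos': array([ 1.00185865e+00,  8.78602585e-02,  1.37205771e+00, -6.02489818e-06,
        1.68357904e+00, -1.03104361e-01]), 'joint_velocities': array([ 2.89886074e-05, -2.98954193e-03, -3.85962924e-03, -2.67814114e-04,
        7.10130343e-04,  1.03060755e-03]), 'tau': array([ 2.41181668e-03, -3.41248119e+01, -3.03304446e+01,  7.19128805e-02,
        3.04341910e-02, -9.52721575e-05]), 'ee_pos': array([0.24680206, 0.491004  , 0.21245562]), 'tool_rot': array([-3.11139028e-04,  2.30816624e-01,  9.72996804e-01, -8.99915110e-04]), 'ft_force': array([ 1.09199883,  0.70422826, -0.78690925]), 'torque': array([ 0.09686293,  0.0092668 , -0.02617423]), 'grip_force': 0.0, 'finger_gap': 0.9998882172988428}
```

View pics/t1.png

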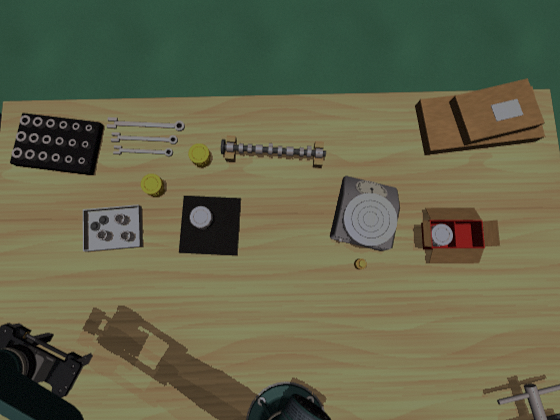

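View pics/s1.png

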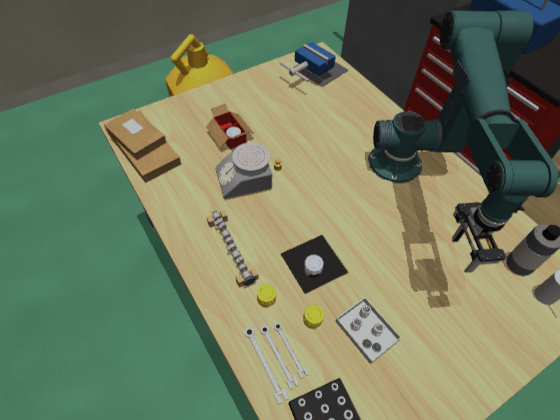

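Candidates, by top-image pixel: the bare piston alone on the black mat (200,216), yellow ones at (200,155) and (152,185), and the spare in the red carton (441,235). I choose the mat one. The scale pan is at (370,218), with the dial facing up the image and the check weight at (361,264). Next I measure and take a close crop.

Run:
```python
from h import *
from scipy.spatial.transform import Rotation as R
d=dict(np.load('pics/t1.png.npz'));W=pts(d);c=d['color'].astype(int)
def fit(u,v,r,z0,z1,n):
    w=W[v-r:v+r,u-r:u+r].reshape(-1,3);w=w[(w[:,2]>z0)&(w[:,2]<z1)]
    (x,y),rad=cv2.minEnclosingCircle(w[:,:2].astype(np.float32));print(n,len(w),w.mean(0),np.median(w[:,2]),(x,y),rad)
fit(200,216,25,.04,.07,'piston')
fit(370,218,45,.115,.14,'pan')
fit(361,264,10,.02,.07,'weight')
for n,(u,v) in dict(mat=(225,240),cart=(441,235),bench=(280,230)).items(): print(n,W[v,u])
print(d['mtx'], d['camera_from_world'])
q=observe()['tool_rot'];print(R.from_quat(np.r_[q[1:],q[0]]).as_matrix())
a=d['color'][:,:,::-1]
cv2.imwrite('pics/crop1.png',np.hstack([cv2.resize(a[170:270,160:260],(400,400),interpolation=2),cv2.resize(a[165:285,310:430],(400,400),interpolation=2)]))
```

```text
piston 370 [0.56490109 0.22358532 0.05079989] 0.050857336868748826 (0.5655525326728821, 0.22421994805335999) 0.030314093455672264
pan 2225 [ 0.53603552 -0.23163965  0.126193  ] 0.12623748029349458 (0.5367475152015686, -0.2318011224269867) 0.07006349414587021
weight 103 [ 0.4244895  -0.2204849   0.03602974] 0.03204022257979644 (0.42517685890197754, -0.22273720800876617) 0.015657493844628334
mat [0.50042201 0.16074632 0.00516932]
cart [ 0.49578406 -0.4455464   0.04986641]
bench [ 5.26332975e-01  8.17350357e-04 -5.54925636e-06]
[[386.25415237   0.         272.34943694]
 [  0.         386.25415237 210.9865534 ]
 [  0.           0.           1.        ]] [[-2.38100468e-02 -9.99716449e-01  3.19989982e-04  3.56754690e-02]
 [ 9.85705735e-01 -2.34229541e-02  1.66839949e-01 -5.74275552e-01]
 [-1.66785146e-01  4.28788295e-03  9.85983940e-01 -1.03940374e+00]
 [ 0.00000000e+00  0.00000000e+00  0.00000000e+00  1.00000000e+00]]
[[-8.93447179e-01  4.49167114e-01 -1.02090529e-03]
 [ 4.49168234e-01  8.93445753e-01 -1.60759693e-03]
 [ 1.90043826e-04 -1.89486117e-03 -9.99998187e-01]]
```

View pics/crop1.png

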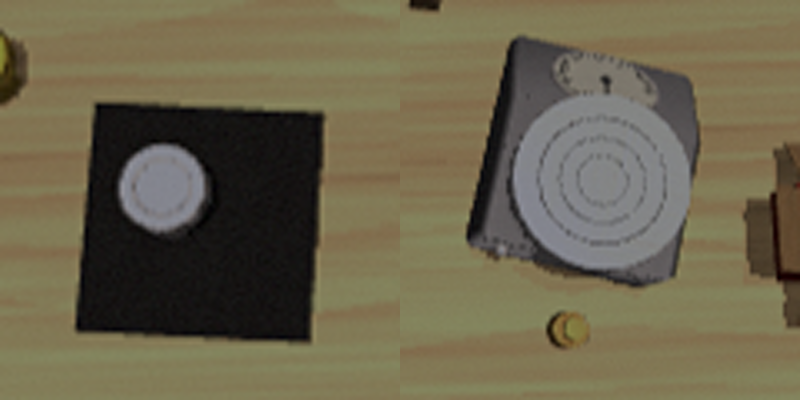

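The crop shows the bare piston on the mat (left half, 163,188) and the concentric-ring pan of the scale (right half, 603,182). I'm setting out.

Call:
{"name": "apply_moves", "arguments": {"xyz": [[-0.5, -0.1, 0], [-1, -0.2, 0], [-1, -0.2, 0], [-1, -0.3, 0], [-1, -0.3, 0], [-1, -0.3, 0], [-1, -0.3, 0], [-1, -0.3, 0], [-1, -0.3, 0], [-1, -0.3, 0]], "turn": [[0, 0, 0], [0, 0, 0], [0, 0, 0], [0, 0, 0], [0, 0, 0], [0, 0, 0], [0, 0, 0], [0, 0, 0], [0, 0, 0], [0, 0, 0]], "gripper": 0}}

```text
time_s: 1.1
ee_pos: [0.4678, 0.2916, 0.2133]
tool_rot: [0.0, 0.231, 0.973, -0.0]
ft_force: [-0.1, 0.3, 0.1]
finger_gap: 0.999
grip_force: 0.0
```

Call:
{"name": "apply_moves", "arguments": {"xyz": [[-1, -0.2, 0.4], [-1, -0.2, 0.4], [-1, -0.1, 0.4], [-0.6, -0.1, 0.5], [-0.3, 0, 0.4], [0, 0, 0.3], [0, 0, 0], [0, 0, 0]], "turn": [[0, 0, 0], [0, 0, 0], [0, 0, 0], [0, 0, 0], [0, 0, 0], [0, 0, 0], [0, 0, 0], [0, 0, 0]]}}

```text
time_s: 1.9
ee_pos: [0.5623, 0.226, 0.1417]
tool_rot: [-0.0, 0.23, 0.973, 0.0]
ft_force: [0.4, 0.0, 0.8]
finger_gap: 1.0
grip_force: 0.0
```

Run:
```python
from h import *
from scipy.spatial.transform import Rotation as R
o=observe();q=o['tool_rot'];M=R.from_quat(np.r_[q[1:],q[0]]).as_matrix()
print(o['time_s'],o['ee_pos'],M,o['joint_pos'])
print('to piston tool units',M.T@(np.array([.5652,.2239,.030])-o['ee_pos'])/.03)
d=save('wrist','w1.png');print(d['mtx'],np.linalg.inv(d['camera_from_world']))
```

```text
1.9 [0.56231706 0.22602648 0.1416945 ] [[-8.94148477e-01  4.47770537e-01 -2.19553440e-04]
 [ 4.47770428e-01  8.94148462e-01  4.13724889e-04]
 [ 3.81567187e-04  2.71621942e-04 -9.99999890e-01]] [ 2.88401421e-01  2.34860031e-01  1.34443529e+00  4.59099589e-04
  1.56239015e+00 -8.18128434e-01]
to piston tool units [-0.11908577 -0.02136099  3.72309904]
[[325.1922621    0.         279.88816614]
 [  0.         325.1922621  211.02195251]
 [  0.           0.           1.        ]] [[ 4.46755585e-01 -8.68687143e-01 -2.13990875e-01  4.99669474e-01]
 [ 8.94656037e-01  4.33827618e-01  1.06696640e-01  2.57706846e-01]
 [ 1.49152082e-04 -2.39115548e-01  9.70991108e-01  3.14607968e-01]
 [ 0.00000000e+00  0.00000000e+00  0.00000000e+00  1.00000000e+00]]
```

View pics/w1.png

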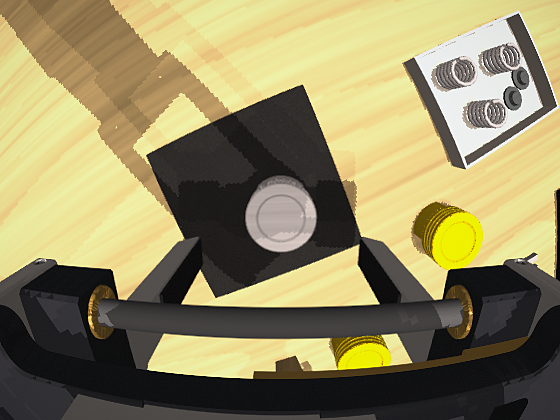

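The wrist view shows the piston centred between the fingers at about (282,218), and the two estimates agree to about 4 mm. I'll descend and grip.

Call:
{"name": "apply_moves", "arguments": {"xyz": [[-0.1, 0, 0.5], [0, 0, 0.8], [0, 0, 0.8], [0, 0, 0.7], [0, 0, 0.5], [0, 0, 0.3], [0, 0, 0.1], [0, 0, 0], [0, 0, 0]], "turn": [[0, 0, 0], [0, 0, 0], [0, 0, 0], [0, 0, 0], [0, 0, 0], [0, 0, 0], [0, 0, 0], [0, 0, 0], [0, 0, 0]]}}

```text
time_s: 2.85
ee_pos: [0.5666, 0.224, 0.0317]
tool_rot: [0.001, 0.231, 0.973, 0.001]
ft_force: [-0.3, -0.4, -0.2]
finger_gap: 1.004
grip_force: 0.0
```

Call:
{"name": "apply_moves", "arguments": {"xyz": [[0, 0, 0], [0, 0, 0], [0, 0, 0], [0, 0, 0], [0, 0, 0], [0, 0, 0], [0, 0, 0], [0, 0, 0], [0, 0, 0], [0, 0, 0]], "turn": [[0, 0, 0], [0, 0, 0], [0, 0, 0], [0, 0, 0], [0, 0, 0], [0, 0, 0], [0, 0, 0], [0, 0, 0], [0, 0, 0], [0, 0, 0]], "gripper": 255}}

```text
time_s: 3.85
ee_pos: [0.566, 0.224, 0.0307]
tool_rot: [0.0, 0.231, 0.973, 0.0]
ft_force: [0.4, 2.3, 0.5]
finger_gap: 0.634
grip_force: 30.0
```

Call:
{"name": "apply_moves", "arguments": {"xyz": [[0, 0, -0.3], [0, 0, -0.7], [0, 0, -1], [0, 0, -1], [0, 0, -1], [0, 0, -1], [0, 0, -0.7], [0, 0, -0.3], [0, 0, 0], [0, 0, 0]], "turn": [[0, 0, 0], [0, 0, 0], [0, 0, 0], [0, 0, 0], [0, 0, 0], [0, 0, 0], [0, 0, 0], [0, 0, 0], [0, 0, 0], [0, 0, 0]]}}

```text
time_s: 4.85
ee_pos: [0.5651, 0.2234, 0.2088]
tool_rot: [-0.001, 0.231, 0.973, -0.001]
ft_force: [-0.1, -0.2, -3.5]
finger_gap: 0.634
grip_force: 30.0
```

Call:
{"name": "apply_moves", "arguments": {"xyz": [[-0.1, -0.3, 0], [-0.2, -0.6, 0], [-0.4, -0.8, 0], [-0.4, -0.9, 0], [-0.4, -0.9, 0], [-0.4, -0.9, 0], [-0.4, -0.9, 0], [-0.4, -0.9, 0], [-0.4, -0.9, 0], [-0.4, -0.9, 0]], "turn": [[0, 0, 0], [0, 0, 0], [0, 0, 0], [0, 0, 0], [0, 0, 0], [0, 0, 0], [0, 0, 0], [0, 0, 0], [0, 0, 0], [0, 0, 0]]}}

```text
time_s: 5.85
ee_pos: [0.5504, -0.0404, 0.2097]
tool_rot: [-0.001, 0.231, 0.973, -0.0]
ft_force: [-0.5, 0.7, -2.5]
finger_gap: 0.631
grip_force: 30.0
```

Call:
{"name": "apply_moves", "arguments": {"xyz": [[-0.4, -0.9, 0], [-0.4, -0.9, 0], [-0.4, -0.9, 0], [-0.4, -0.9, 0], [-0.3, -0.9, 0], [-0.3, -0.8, 0], [-0.2, -0.5, 0], [0, -0.2, 0], [0, 0, 0], [0, 0, 0]], "turn": [[0, 0, 0], [0, 0, 0], [0, 0, 0], [0, 0, 0], [0, 0, 0], [0, 0, 0], [0, 0, 0], [0, 0, 0], [0, 0, 0], [0, 0, 0]]}}

```text
time_s: 6.85
ee_pos: [0.5352, -0.2302, 0.2104]
tool_rot: [-0.0, 0.23, 0.973, 0.0]
ft_force: [0.4, 0.4, -2.3]
finger_gap: 0.639
grip_force: 30.0
```

Run:
```python
from h import *
from scipy.spatial.transform import Rotation as R
o=observe();q=o['tool_rot'];M=R.from_quat(np.r_[q[1:],q[0]]).as_matrix()
print(o['time_s'],o['ee_pos'],M,o['joint_pos'],o['finger_gap'],o['grip_force'],o['ft_force'])
print('to pan tool units',M.T@(np.array([.5364,-.2317,.1527])-o['ee_pos'])/.03)
a=save('wrist','w2.png')['color'];b=save('scene','s2.png')['color'][110:230,180:340]
cv2.imwrite('pics/v2.png',np.hstack([cv2.resize(a,(400,300)),cv2.resize(b,(400,300),interpolation=2)])[:,:,::-1])
```

```text
6.85 [ 0.53517386 -0.2302102   0.21042682] [[-8.93758392e-01  4.48548700e-01 -7.82096547e-06]
 [ 4.48548534e-01  8.93758076e-01  8.45579731e-04]
 [ 3.86273740e-04  7.52235898e-04 -9.99999642e-01]] [-5.03974444e-01  1.60826222e-01  1.29508750e+00  7.41595981e-04
  1.68609409e+00 -1.60954475e+00] 0.6388136297332294 29.999636113643646 [ 0.39532406  0.38720945 -2.33896889]
to pan tool units [-0.05954734 -0.0274987   1.92418429]
```

View pics/v2.png

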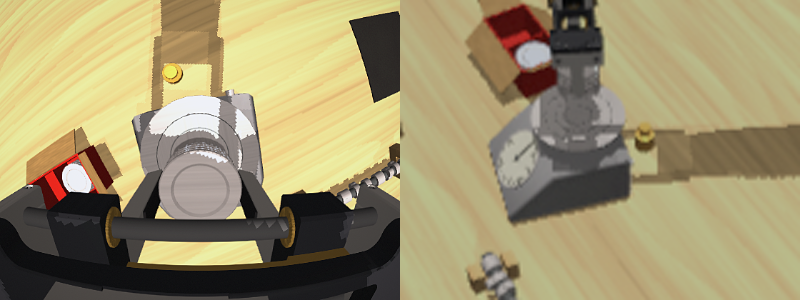

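The piston is held over the pan centre: the wrist half shows its crown at (200,190) with the pan rings around it. I'll lower it most of the way, then slowly.

Call:
{"name": "apply_moves", "arguments": {"xyz": [[0, 0, 0.3], [-0.1, 0, 0.4], [0, 0, 0.4], [0, 0, 0.3], [0, 0, 0.2], [0, 0, 0.1], [0, 0, 0], [0, 0, 0], [0, 0, 0]], "turn": [[0, 0, 0], [0, 0, 0], [0, 0, 0], [0, 0, 0], [0, 0, 0], [0, 0, 0], [0, 0, 0], [0, 0, 0], [0, 0, 0]]}}

```text
time_s: 7.85
ee_pos: [0.5383, -0.2326, 0.1603]
tool_rot: [0.001, 0.231, 0.973, -0.0]
ft_force: [1.4, 0.5, -2.1]
finger_gap: 0.632
grip_force: 30.0
```

Call:
{"name": "apply_moves", "arguments": {"xyz": [[0, 0, 0.05], [0, 0, 0.05], [0, 0, 0.05], [0, 0, 0.05], [0, 0, 0.05], [0, 0, 0], [0, 0, 0], [0, 0, 0], [0, 0, 0], [0, 0, 0]], "turn": [[0, 0, 0], [0, 0, 0], [0, 0, 0], [0, 0, 0], [0, 0, 0], [0, 0, 0], [0, 0, 0], [0, 0, 0], [0, 0, 0], [0, 0, 0]]}}

```text
time_s: 8.85
ee_pos: [0.538, -0.2323, 0.152]
tool_rot: [0.0, 0.231, 0.973, 0.0]
ft_force: [-0.5, 0.3, -0.9]
finger_gap: 0.635
grip_force: 30.0
```

Call:
{"name": "apply_moves", "arguments": {"xyz": [[0, 0, 0.05], [0, 0, 0.05], [0, 0, 0.03], [0, 0, 0], [0, 0, 0], [0, 0, 0], [0, 0, 0], [0, 0, 0]], "turn": [[0, 0, 0], [0, 0, 0], [0, 0, 0], [0, 0, 0], [0, 0, 0], [0, 0, 0], [0, 0, 0], [0, 0, 0]]}}

```text
time_s: 9.65
ee_pos: [0.5381, -0.2324, 0.1482]
tool_rot: [0.0, 0.231, 0.973, -0.0]
ft_force: [0.5, 0.4, 0.3]
finger_gap: 0.632
grip_force: 30.0
```

Run:
```python
from h import *
f=[];
for i in range(4):
    get_image('top'); o=observe(); f.append(np.r_[o['ft_force'][2],o['ee_pos']])
print(np.round(f,4))
b=save('scene','s3.png')['color'][110:230,180:340]
cv2.imwrite('pics/v3.png',cv2.resize(b,(640,480),interpolation=2)[:,:,::-1])
```

```text
[[ 0.0055  0.5381 -0.2324  0.1482]
 [-0.2621  0.5381 -0.2324  0.1482]
 [ 0.6337  0.5381 -0.2324  0.1481]
 [-0.2463  0.5381 -0.2324  0.1481]]
```

View pics/v3.png

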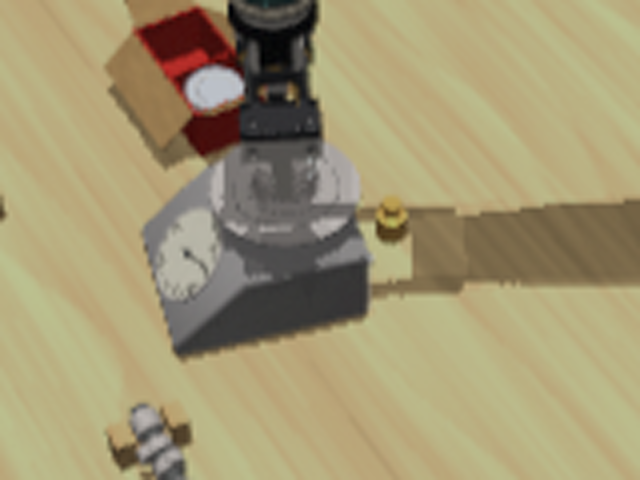

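The wrist force is about 0 N, and the needle has turned off zero (scene crop, 190,255). The pan now carries the piston's weight, so I'll release it and wait.

Call:
{"name": "apply_moves", "arguments": {"xyz": [[0, 0, 0], [0, 0, 0], [0, 0, 0], [0, 0, 0], [0, 0, 0], [0, 0, 0], [0, 0, 0], [0, 0, 0], [0, 0, 0], [0, 0, 0]], "turn": [[0, 0, 0], [0, 0, 0], [0, 0, 0], [0, 0, 0], [0, 0, 0], [0, 0, 0], [0, 0, 0], [0, 0, 0], [0, 0, 0], [0, 0, 0]], "gripper": 0}}

```text
time_s: 10.9
ee_pos: [0.538, -0.2324, 0.1481]
tool_rot: [0.0, 0.231, 0.973, 0.0]
ft_force: [-0.2, 0.4, -0.0]
finger_gap: 1.001
grip_force: 0.0
```

Call:
{"name": "apply_moves", "arguments": {"xyz": [[0, 0, 0], [0, 0, 0], [0, 0, 0], [0, 0, 0], [0, 0, 0], [0, 0, 0], [0, 0, 0], [0, 0, 0], [0, 0, 0], [0, 0, 0]], "turn": [[0, 0, 0], [0, 0, 0], [0, 0, 0], [0, 0, 0], [0, 0, 0], [0, 0, 0], [0, 0, 0], [0, 0, 0], [0, 0, 0], [0, 0, 0]]}}

```text
time_s: 11.9
ee_pos: [0.5379, -0.2324, 0.148]
tool_rot: [0.0, 0.231, 0.973, 0.0]
ft_force: [-0.9, -0.2, 0.4]
finger_gap: 0.998
grip_force: 0.0
```

Call:
{"name": "apply_moves", "arguments": {"xyz": [[0, 0, 0], [0, 0, 0], [0, 0, 0], [0, 0, 0], [0, 0, 0], [0, 0, 0], [0, 0, 0], [0, 0, 0], [0, 0, 0], [0, 0, 0]], "turn": [[0, 0, 0], [0, 0, 0], [0, 0, 0], [0, 0, 0], [0, 0, 0], [0, 0, 0], [0, 0, 0], [0, 0, 0], [0, 0, 0], [0, 0, 0]]}}

```text
time_s: 12.9
ee_pos: [0.538, -0.2324, 0.1481]
tool_rot: [0.0, 0.231, 0.973, 0.0]
ft_force: [-1.1, 0.1, 0.1]
finger_gap: 1.003
grip_force: 0.0
```

Run:
```python
from h import *
from scipy.spatial.transform import Rotation as R
o=observe();print(o['time_s'],o['ee_pos'],o['finger_gap'],o['grip_force'],o['ft_force'])
t=[];D=[]
for i in range(5):
    d=get_image('scene');D.append(d['color'][110:230,180:340].astype(int))
print('needle change',[int(abs(D[i][45:80,30:60]-D[0][45:80,30:60]).max()) for i in range(5)])
a=save('wrist','w4.png')['color']
cv2.imwrite('pics/v4.png',np.hstack([cv2.resize(a,(400,300)),cv2.resize(D[-1].astype(np.uint8),(400,300),interpolation=2)])[:,:,::-1])
```

```text
12.9 [ 0.53795762 -0.23236238  0.148073  ] 1.0033958236057479 0.0 [-1.07033762  0.09654671  0.12256776]
needle change [0, 2, 2, 2, 3]
```

View pics/v4.png

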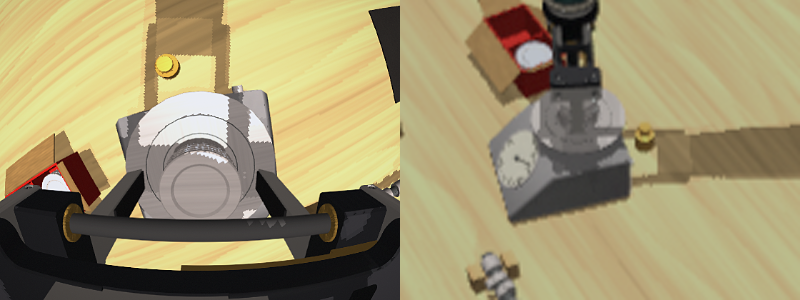

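The piston stands free and upright at the centre of the pan (wrist half, 200,190), the fingers are open and the needle is still. Now I'll re-grip and lift.

Call:
{"name": "apply_moves", "arguments": {"xyz": [[0, 0, 0], [0, 0, 0], [0, 0, 0], [0, 0, 0], [0, 0, 0], [0, 0, 0], [0, 0, 0], [0, 0, 0], [0, 0, 0], [0, 0, 0]], "turn": [[0, 0, 0], [0, 0, 0], [0, 0, 0], [0, 0, 0], [0, 0, 0], [0, 0, 0], [0, 0, 0], [0, 0, 0], [0, 0, 0], [0, 0, 0]], "gripper": 255}}

```text
time_s: 14.2
ee_pos: [0.538, -0.2323, 0.148]
tool_rot: [0.0, 0.231, 0.973, 0.0]
ft_force: [0.1, -0.2, -0.4]
finger_gap: 0.633
grip_force: 30.0
```

Call:
{"name": "apply_moves", "arguments": {"xyz": [[0, 0, -0.05], [0, 0, -0.1], [0, 0, -0.2], [0, 0, -0.4], [0, 0, -0.6], [0, 0, -0.7], [0, 0, -0.6], [0, 0, -0.4], [0, 0, -0.3], [0, 0, -0.1]], "turn": [[0, 0, 0], [0, 0, 0], [0, 0, 0], [0, 0, 0], [0, 0, 0], [0, 0, 0], [0, 0, 0], [0, 0, 0], [0, 0, 0], [0, 0, 0]]}}

```text
time_s: 15.2
ee_pos: [0.5382, -0.2325, 0.2528]
tool_rot: [0.001, 0.231, 0.973, -0.0]
ft_force: [-0.1, 0.1, -3.7]
finger_gap: 0.631
grip_force: 30.0
```

Call:
{"name": "apply_moves", "arguments": {"xyz": [[0, 0, 0], [0, 0, 0], [0, 0, 0], [0, 0, 0], [0, 0, 0], [0, 0, 0], [0, 0, 0], [0, 0, 0], [0, 0, 0], [0, 0, 0]], "turn": [[0, 0, 0], [0, 0, 0], [0, 0, 0], [0, 0, 0], [0, 0, 0], [0, 0, 0], [0, 0, 0], [0, 0, 0], [0, 0, 0], [0, 0, 0]]}}

```text
time_s: 16.2
ee_pos: [0.538, -0.2323, 0.2516]
tool_rot: [0.0, 0.231, 0.973, 0.0]
ft_force: [0.6, 0.1, -1.9]
finger_gap: 0.635
grip_force: 30.0
```

Call:
{"name": "apply_moves", "arguments": {"xyz": [[0, 0, 0], [0, 0, 0], [0, 0, 0], [0, 0, 0], [0, 0, 0], [0, 0, 0], [0, 0, 0], [0, 0, 0], [0, 0, 0], [0, 0, 0]], "turn": [[0, 0, 0], [0, 0, 0], [0, 0, 0], [0, 0, 0], [0, 0, 0], [0, 0, 0], [0, 0, 0], [0, 0, 0], [0, 0, 0], [0, 0, 0]]}}

```text
time_s: 17.2
ee_pos: [0.538, -0.2324, 0.2516]
tool_rot: [0.0, 0.231, 0.973, 0.0]
ft_force: [0.8, 0.4, -1.0]
finger_gap: 0.631
grip_force: 30.0
```

Run:
```python
from h import *
D=[get_image('scene')['color'][110:230,180:340].astype(int) for i in range(4)]
print('needle change',[int(abs(D[i][45:80,30:60]-D[0][45:80,30:60]).max()) for i in range(4)])
a=save('wrist','w5.png')['color']
cv2.imwrite('pics/v5.png',np.hstack([cv2.resize(a,(400,300)),cv2.resize(D[-1].astype(np.uint8),(400,300),interpolation=2)])[:,:,::-1])
```

```text
needle change [0, 2, 2, 2]
```

View pics/v5.png

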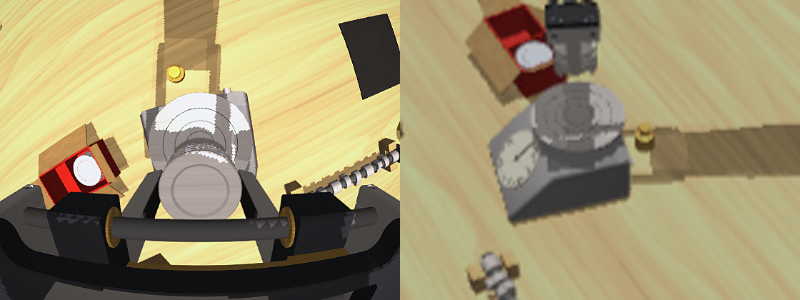

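The piston is held level about 100 mm above the pan (wrist half, 200,190). The needle is back where it was before loading (scene half, around 525,150), and the bystanders are in place.

```bash
python3 -c "
from bench import *
print(hand_in())"
```

```text
the job is handed in; nothing more can be done
None
```

I weighed the piston at the middle of the pan, gripped it again and handed in with it held still and level about 100 mm above the pan, needle back at zero; the hand-in gave no verdict.

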